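# Snap the drill-bit pack shut with the pliers from the tool box

## Robot

A 6-joint arm with a two-finger parallel gripper is mounted at the origin on the work surface. World frame = base frame: x ahead of the robot, y to its left, z up, the work surface at z = 0. Lengths are in mm, angles in degrees, forces in N, time in s.
With the tool pointing down it reaches from about 350 to 975 mm from the base axis. Payload 4.9 kg.
Tool frame: the origin (TCP) lies on the centre line of the jaws, within the pads' length; the fingertips stand 11 mm ahead of it and the grasp point (between the pads) lies 8 mm behind it (nose_length is the distance from the TCP to the fingertips, in mm); z points along the fingers, y is the line along which they close (so a half turn about z gives the same grasp; the last joint's range is limited). The gripper opens to 85 mm and grips with 20 to 120 N. Pads are 22 mm wide; open, the fingers measure 114 mm over their backs; the gripper's body (76 mm by 85 mm) begins 54 mm behind the grasp point. The pads swing forward as they close: fully open they stand 13 mm farther back than shut.
Start: joints at [68.87, 3.019, 92.412, -0, 84.569, -6.818], TCP at [154.497, 605.584, 242.304] pointing down, gripper open.
Joint ranges: [-172.51, 172.51], [-57.92, 126.97], [3.15, 148.05], [-58.71, 238.71], [5.1, 150.11], [-179.66, 179.66]. Speed limits (degrees/s): [147.25, 147.25, 180, 180, 180, 180].

## Interface

Orientations are given as a 3x3 rotation matrix whose columns are the frame's x, y, z axes.
In Python, from cell import get_obs, get_image, get_calibration, job_done, nose_length gives the robot as it stands. The module is installed in compiled form; this text tells all that it offers.
- The arm moves only by the tool step_arm, never from a script. Its argument "rows" is a list that holds one entry, the list of rows, each a list of 7 numbers: the opening, from -1 (shut) to 1 (fully open), so that 0 is half open, then the shift along the tool's x, y, z normalised to -1 to 1, where 1 is 0.03 m, then the turn, a rotation vector about the tool's x, y, z normalised to -1 to 1, where 1 is 45 degrees. A call has 1 to 10 rows; each row shifts and turns the commanded pose from where the row before left it, along the tool's axes as they then stand; what a row does not reach is not made up. A row lasts 1/10 s, in which the tool goes at most 50 mm and 8.59 degrees, less where a joint would pass 70% of its speed; a pose out of reach is approached as far as the arm can. A call with a number of a shift or a turn outside -1 to 1 is refused whole. A call with a gripper value outside its range is refused whole. The fingers move at their own pace and stop on an object; the grip force is fixed at half the most. Time passes only in rows, so rows that do not move let the fingers close. It gives the time, the measured TCP pose, the force, the opening and the grip force at its end, in the units of the state.
- get_obs(): the state, without advancing time (a new reading comes with each control period).
- get_image(name): name is "scene" or "top" or "wrist"; returns the picture (480x640x3 uint8, red, green, blue); there is no depth.
- get_calibration(name): a dict with "K" (3x3 intrinsics, pixels), "R" (3x3) and "t" (3): a world point X has camera coordinates R X + t; the wrist camera has in their place "T_tool_cam" (4x4, takes a point from camera to tool coordinates, whose origin is the TCP and whose axes are the flange's). Camera axes: x right, y down, z forward; pixel columns grow to the right and rows downward; lengths in mm; the calibration is good to about 2 mm. A picture is of the moment at which its call begins: read the wrist's pose just before it. get_calibration takes no time and is no camera call.
- job_done(): hands the job in; it is judged then, once.
The state is a dict: "clock": time; "joints": joint angles; "joint_vel": joint speeds; "tau": joint torques, N m; "position": TCP position; "orientation": TCP orientation; "wrist_force": force on the tool from outside, world axes, zero at the start; "torque": the same for the moment, N m; "gripper_width": opening from 0.0 (shut) to 1.0 (fully open); "grasp_force": force on a finger pad.
Only numpy, scipy, OpenCV 4.12 (cv2) and the standard library are available. Lean on these libraries where they do the work, as an engineer would, in place of code of your own. Each camera call takes 0.05 s, during which the arm holds its last target. There are 200 camera calls.

## Task

Swing the tool box's lid right open so that it stays open, take out the red-handled pliers, and with their jaws on both yellow tabs squeeze the handles until the pack's press stud clicks together; press the pack's leaning front only with the pliers, not with the gripper. Then lay the pliers flat on the ribs in the tool box, let go, leave the lid open, and do not disturb the other things on the bench.

Things in the scene. Friction and masses are not known exactly. Their poses are not given: they have to be found in the camera images.
- toolbox: blue open tool box, fixed to the bench, 190 (x, front to back) by 260 (y) by 60 mm high, walls and floor 5 mm; origin under its centre, front looks along its own -x. Inside, two black ribs run across it along x at y = -27 and y = +85 mm, 12 mm wide, tops 25 mm above the bench; the pliers lie on them, clear of the floor. A blue lid covers it at the start
- toolbox_lid (a joint): lid angle in rad: 0 shut, 1.95 fully open against its stop. The lid (190 x 260 x 6 mm, 0.2 kg) is hinged along the box's far (+x) top edge, swings upward and away; nothing but gravity acts on it: it balances at about 1.52: short of that it falls shut, beyond it falls open and stays, top edge then 240 mm above the bench
- toolbox_lid_handle (a point): centre of the lid's black bar handle, a round bar 11 mm thick and 100 mm long, parallel to the hinge (along the lid's y); its centre line is 35 mm above the lid's top face when shut, 160 mm in front of the hinge line. It can turn between the fingers. Axes turn with the lid
- toolbox_lid_hinge (a point): middle of the lid's hinge line, on the box's far top edge; hinge line along the box's y
- pliers_grip (a point): red pliers, 192 x 66 x 18 mm, 0.2 kg, in the box, jaws towards the box's -y. Point midway between the handles, half-way up (34 mm above the bench in the box), 75 mm behind the pivot; x axis along the pliers to the jaws, z up. Handle outer faces: upright, parallel to x, 20 to 120 mm behind the pivot. Balances 35 mm ahead of here. This frame turns with the left (+y) handle when squeezed
- pliers_mouth (a point): point midway between the open jaws, 130 mm ahead of pliers_grip along its x axis (55 mm ahead of the pivot), where the jaws should meet the stud; jaws reach 17 mm further, are 14 mm high and 9 mm thick
- pliers_close (a joint): how far the pliers are closed, rad: 0 open (jaws 30 mm apart at the mouth, handles 66 mm over their outer faces at pliers_grip), 0.36 when the jaws stand 10 mm apart and parallel (handles about 39 mm), at most 0.42. A spring opens them: about 10 N on each handle holds them against it, 15 N closes them empty, some 20 to 25 N clicks the stud
- cradle: grey plastic packing cradle, fixed to the bench, base 100 x 130 x 12 mm; origin under its centre, x axis from its front to its back. It carries a clear clamshell pack of drill bits standing upright, 110 mm wide (y), 36 mm deep and 90 mm high, whose front half leans towards the cradle's -x on a hinge at its foot
- pack_back: the fixed back half of the clamshell, with an upright yellow tab 30 mm wide, 3 mm thick, from 85 to 130 mm above the bench; origin 12 mm above the bench, in the parting plane, axes as the cradle's
- stud (a point): centre of the press stud in the parting plane of the two yellow tabs, 112 mm above the bench, 18 mm below the tabs' top; axes as the cradle's, x through the tabs towards the back. Both tabs have a black 14 mm stud cap 2 mm proud on the outer face. Snapped, caps lie 5 mm either side of this point along x; unsnapped, the front cap's face is 10 mm before it
- pack_front (a joint): the leaning front half with its yellow tab: 0 unsnapped (tabs 5 mm apart at the stud), 0.05 rad snapped flush. Springs apart if let go before about 0.036 and snaps home beyond; takes about 10 N at the stud
- cap1: yellow cap, 22 mm, loose bystander; origin under its centre as built
- cap2: yellow cap, 22 mm, loose bystander; origin under its centre as built
- cap3: yellow cap, 22 mm, loose bystander; origin under its centre as built
- tube1: clear bit case with yellow cap, 99 x 23 mm, loose bystander; origin under its centre as built
- tube2: clear bit case with yellow cap, 99 x 23 mm, loose bystander; origin under its centre as built
- label_roll: roll of labels, 70 mm across, 50 mm high, loose bystander; origin under its centre as built
- glue_jar: small jar with orange lid, 48 mm across, 60 mm high, loose bystander; origin under its centre as built
Things that resemble listed ones, but are neither listed nor needed, are in the scene too. Leave any green look-alike of the cradle alone.

How it is judged (in metres and radians):
On the way, in this order (a step that is already met when the one before it is completed fails the run):
1. the lid is swung open past its balance point (value of joint toolbox_lid above 1.6 rad), for 0.2 s.
2. the pliers are lifted out of the box (height (world z) of pliers_grip above 0.09 m), for 0.1 s.
3. the pliers squeeze both halves and the stud is clicked home (value of joint pack_front above 0.045 rad and contact force between pliers and pack_front above 1.5 N and contact force between pliers and pack_back above 1.5 N), for 0.1 s.
At the end, for the whole second after the job is handed in: The stud is snapped (front-half joint above 0.045 rad), the lid stands open (above 1.6 rad), and the pliers lie still in the tool box, flat within 0.15 rad, their grip point less than 45 mm above the box's underside, -60 to 50 mm from the box's centre along its x and within 90 mm along its y (value of joint pack_front above 0.045 rad and value of joint toolbox_lid above 1.6 rad and x of pliers_grip in the frame of toolbox between -0.06 and 0.05 m and y of pliers_grip in the frame of toolbox between -0.09 and 0.09 m and z of pliers_grip in the frame of toolbox below 0.045 m and angle between pliers_grip's own z axis and vertical below 0.15 rad and linear speed of pliers below 0.02 m/s); the robot touches nothing.
It fails at once if the gripper itself presses on the leaning front of the pack (contact force between any of the fingers, the arm and pack_front above 1 N).
It fails at once if a bystander is moved more than 30 mm (distance of any of cap1, cap2, cap3, tube1, tube2, label_roll, glue_jar from where it was at the start of the episode above 0.03 m).
It also fails if it takes over 72 s, if anything falls off the work surface, if the arm or the gripper's body presses on something with over 40 N, if the wrist force passes 120 N, or if a joint passes its speed limit or range.

## Working session

There is one attempt and no reset: what is moved stays moved. The work goes in short steps, Python scripts to look and compute and a tool call to move; the robot and the scene stay as the last step left them, time stands still between calls to the robot, and variables do not carry over. Pictures are saved under pics/ and viewed, at most 10 in all, crops included, and the job is handed in when it is done.

Besides the shell and the picture viewer there is one more tool, called after "Emit:" as a command line: name --argument value ..., lists and objects as JSON in quotes. step_arm: Moves the arm, as the interface text tells. Scaled input: -1 to 1 covers 0.03 m each way for a shift and 45 degrees each way for a turn. Its arguments: {"type":"object","properties":{"rows":{"type":"array","items":{"type":"array","items":{"type":"array","items":{"type":"number"}}}}},"required":["rows"]}

```bash
mkdir -p pics; ls; python3 - <<'E'
from cell import *
import cv2,numpy as np
np.set_printoptions(precision=4,suppress=True)
o=get_obs();print(o)
print(nose_length if not callable(nose_length) else nose_length())
for n in("scene","top","wrist"):
    c=get_calibration(n);print(n,c)
    im=get_image(n);cv2.imwrite(f"pics/{n}0.png",im[:,:,::-1])
E
```

```text
pics
{'clock': 0.0, 'joints': array([68.8679,  3.0562, 92.4959, -0.0004, 84.5698, -6.8192]), 'joint_vel': array([ 0.0382,  0.0216,  0.0416, -0.0246, -0.0925,  0.0228]), 'tau': array([ -0.0002, -39.3696, -37.0167,  -0.0002,   0.0069,  -0.    ]), 'position': array([154.293 , 605.0022, 241.0355]), 'orientation': array([[-0.969 ,  0.2472, -0.0008],
       [ 0.2472,  0.969 , -0.002 ],
       [ 0.0002, -0.0021, -1.    ]]), 'wrist_force': array([-0.4879,  0.2518, -0.0829]), 'torque': array([-0.0571,  0.0415,  0.012 ]), 'grasp_force': 0.0, 'gripper_width': 1.0007060777463979}
11.0
scene {'K': array([[435.6709,   0.    , 318.4264],
       [  0.    , 435.6709, 239.599 ],
       [  0.    ,   0.    ,   1.    ]]), 'R': array([[-0.1581,  0.9873,  0.0163],
       [ 0.6485,  0.1163, -0.7523],
       [-0.7446, -0.1084, -0.6587]]), 't': array([ 164.6679, -255.8645, 1308.2263])}
top {'K': array([[521.3165,   0.    , 321.0953],
       [  0.    , 521.3165, 233.9523],
       [  0.    ,   0.    ,   1.    ]]), 'R': array([[-0.005 , -0.9999, -0.0153],
       [-0.9933,  0.0067, -0.1157],
       [ 0.1157,  0.0146, -0.9932]]), 't': array([ -87.5339,  551.5983, 1002.4792])}
wrist {'K': array([[331.618 ,   0.    , 322.3204],
       [  0.    , 331.618 , 241.3518],
       [  0.    ,   0.    ,   1.    ]]), 'T_tool_cam': array([[   0.0005,   -0.9651,   -0.262 ,   66.1284],
       [   1.    ,    0.0005,    0.0003,   -1.3353],
       [  -0.0001,   -0.262 ,    0.9651, -131.5033],
       [   0.    ,    0.    ,    0.    ,    1.    ]])}
```

View pics/scene0.png

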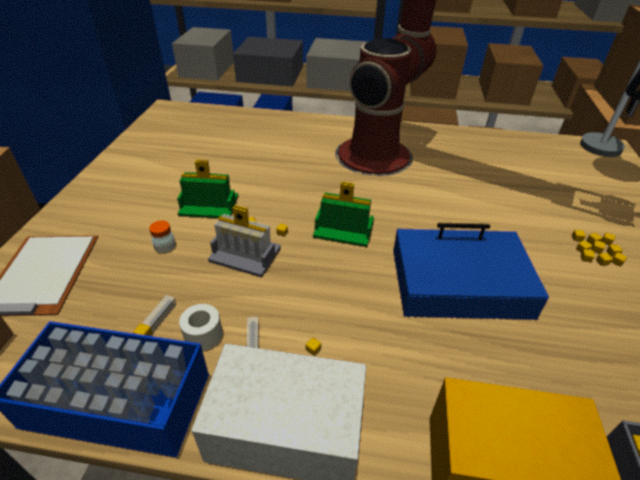

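View pics/top0.png

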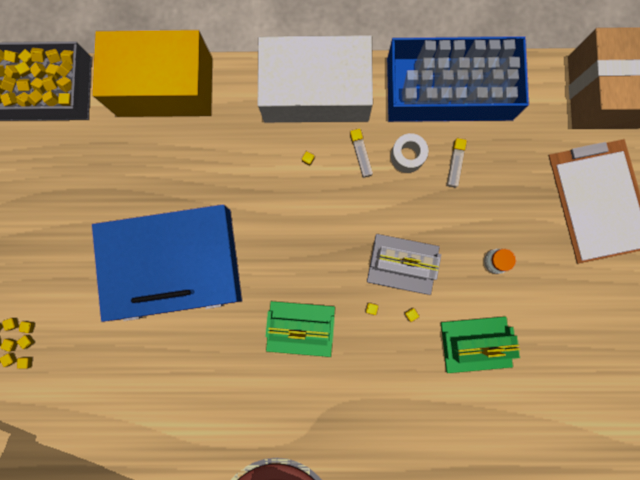

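The top view shows the blue lid at about (167,262) with its black bar at (161,296). That puts its front towards the robot. Three things could be the cradle: the grey one at (405,264) and green look-alikes at (300,330) and (481,345). I choose the grey one. For the tool box, the blue tray at (457,78) is open and holds grey bits, so it's not the box. Next I'll measure and check in a close crop.

```bash
cat > h.py <<'E'
from cell import *
import cv2,numpy as np
np.set_printoptions(precision=3,suppress=True)
def cam(n,o=None):
    c=get_calibration(n)
    if n!="wrist": R,t=c["R"],c["t"]
    else:
        o=o or get_obs();T=np.eye(4);T[:3,:3]=o["orientation"];T[:3,3]=o["position"]
        W=np.linalg.inv(T@c["T_tool_cam"]);R,t=W[:3,:3],W[:3,3]
    return c["K"],R,t
def ray(C,uv):
    K,R,t=C;uv=np.atleast_2d(uv).astype(float)
    d=(np.linalg.inv(K)@np.c_[uv,np.ones(len(uv))].T).T@R
    return -R.T@t,d
def plane(C,uv,z):
    o,d=ray(C,uv);return o+d*((z-o[2])/d[:,2])[:,None]
def proj(C,X):
    K,R,t=C;p=(np.atleast_2d(X)@R.T+t)@K.T;return p[:,:2]/p[:,2:]
def tri(C1,u1,C2,u2):
    A=[];b=[]
    for C,u in((C1,u1),(C2,u2)):
        o,d=ray(C,u);d=d[0]/np.linalg.norm(d[0]);P=np.eye(3)-np.outer(d,d);A.append(P);b.append(P@o)
    s=np.linalg.lstsq(np.vstack(A),np.hstack(b),rcond=None);return s[0],s[1]
E
python3 - <<'E'
from h import *
im=cv2.imread("pics/top0.png");sc=cv2.imread("pics/scene0.png")
a=cv2.resize(im[225:305,360:450],None,fx=4.4,fy=4.4,interpolation=cv2.INTER_CUBIC)
b=cv2.resize(sc[195:280,200:290],None,fx=4.4,fy=4.4,interpolation=cv2.INTER_CUBIC)
H=max(a.shape[0],b.shape[0]);pad=lambda q:cv2.copyMakeBorder(q,0,H-q.shape[0],0,0,0)
cv2.imwrite("pics/crop1.png",np.hstack([pad(a),pad(b)]))
C=cam("top");hsv=cv2.cvtColor(im,cv2.COLOR_BGR2HSV)
m=((hsv[...,0]>100)&(hsv[...,0]<130)&(hsv[...,1]>120)&(hsv[...,2]>40)).astype(np.uint8)
m[:,260:]=0;m[:180]=0
cs=max(cv2.findContours(m,0,2)[0],key=cv2.contourArea)
w=plane(C,cs[:,0],66)[:,:2].astype(np.float32);r=cv2.minAreaRect(w);print("lid",r)
k=((hsv[...,2]<45)).astype(np.uint8);k[:,:110]=0;k[:,215:]=0;k[:270]=0;k[:,:]*=1;k[320:]=0
n,l,s,c=cv2.connectedComponentsWithStats(k);i=1+s[1:,4].argmax();print(s[i],c[i])
p=np.argwhere(l==i)[:,::-1];w=plane(C,p,101)[:,:2].astype(np.float32);print("handle",cv2.minAreaRect(w),w.mean(0))
E
```

```text
lid ((494.8184814453125, 206.83786010742188), (188.5472869873047, 266.87640380859375), 8.151908874511719)
[132 290  59  13 270] [160.826 295.878]
handle ((430.7215881347656, 202.201904296875), (8.411017417907715, 107.41320037841797), 8.194724082946777) [430.734 202.402]
```

View pics/crop1.png

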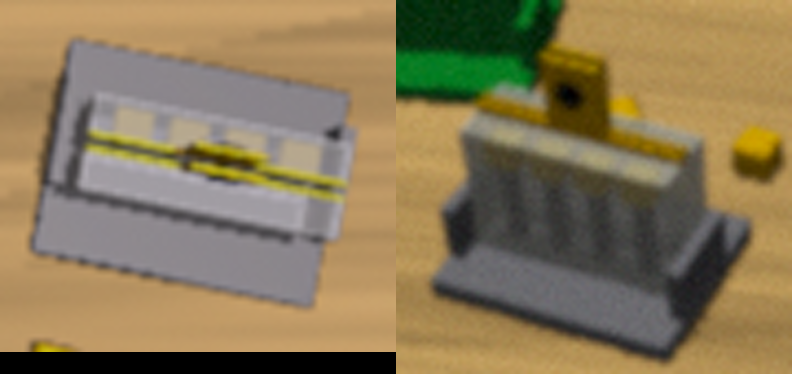

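The grey cradle is confirmed in the crop: yellow tabs with a dark stud cap, and yawed by about -11°. The lid bar is at about (431,202,101) and the box yaw is about 8.2°. I'll move above the bar and turn.

Emit:
step_arm --rows '[[[1, -0.875, -0.767, 0.12, 0, 0, 0], [1, -0.875, -0.767, 0.12, 0, 0, 0], [1, -0.875, -0.767, 0.12, 0, 0, 0], [1, -0.875, -0.767, 0.12, 0, 0, 0], [1, -0.875, -0.767, 0.12, 0, 0, 0], [1, -0.875, -0.767, 0.12, 0, 0, 0], [1, -0.875, -0.767, 0.12, 0, 0, 0], [1, -0.875, -0.767, 0.12, 0, 0, 0], [1, -0.875, -0.767, 0.12, 0, 0, 0], [1, -0.875, -0.767, 0.12, 0, 0, 0]]]'

```text
clock: 1.15
position: [352.4, 316.4, 206.0]
orientation: [[-0.969, 0.247, -0.0], [0.247, 0.969, -0.0], [0.0, -0.0, -1.0]]
wrist_force: [0.5, 0.5, 0.4]
gripper_width: 0.998
grasp_force: 0.0
```

Emit:
step_arm --rows '[[[1, -0.875, -0.767, 0, 0, 0, 0.1875], [1, -0.71, -0.935, 0, 0, 0, 0.1875], [1, -0.576, -1, 0, 0, 0, 0.1875], [1, -0.41, -1, 0, 0, 0, 0.1875], [1, 0, 0, 0, 0, 0, 0.1875], [1, 0, 0, 0, 0, 0, 0.1875], [1, 0, 0, 0, 0, 0, 0.1875], [1, 0, 0, 0, 0, 0, 0.1875], [1, 0, 0, 0, 0, 0, 0], [1, 0, 0, 0, 0, 0, 0]]]'

```text
clock: 2.15
position: [370.0, 189.2, 206.1]
orientation: [[-0.145, 0.989, -0.0], [0.989, 0.145, -0.0], [-0.0, -0.0, -1.0]]
wrist_force: [0.2, -0.3, -0.1]
gripper_width: 0.999
grasp_force: 0.0
```

```bash
cat > lk.py <<'E'
from h import *
o=get_obs();C=cam("wrist",o);im=get_image("wrist");cv2.imwrite("pics/w1.png",im[:,:,::-1])
print(o["position"],o["orientation"],o["wrist_force"],o["gripper_width"])
hsv=cv2.cvtColor(im,cv2.COLOR_RGB2HSV);print(proj(C,[[430.7,202.3,101]]))
k=(hsv[...,2]<45).astype(np.uint8)
n,l,s,c=cv2.connectedComponentsWithStats(k)
for i in range(1,n):
    if s[i,4]>150:
        p=np.argwhere(l==i)[:,::-1];w=plane(C,p,101)[:,:2].astype(np.float32);print(s[i],c[i],cv2.minAreaRect(w))
E
python3 lk.py
```

```text
[369.954 189.234 206.099] [[-0.145  0.989 -0.   ]
 [ 0.989  0.145 -0.   ]
 [-0.    -0.    -1.   ]] [ 0.155 -0.346 -0.053] 0.998607082393058
[[407.083 237.005]]
[358  65   7  44 233] [360.867  87.845] ((379.1912841796875, 297.507080078125), (3.9164955615997314, 25.946311950683594), 10.006892204284668)
[352 127  12 163 891] [356.952 212.717] ((390.9831237792969, 214.38107299804688), (4.834249019622803, 118.07614135742188), 8.083715438842773)
[ 389  161   30  146 2232] [405.506 231.44 ] ((427.26617431640625, 201.21385192871094), (16.261566162109375, 110.03925323486328), 8.181259155273438)
[    0   250   640   230 71983] [308.944 410.797] ((383.69854736328125, 74.44019317626953), (586.4712524414062, 219.38858032226562), 8.411703109741211)
[260 355  81  19 269] [299.84  364.011] ((366.7608642578125, 83.55085754394531), (3.8242595195770264, 67.60713958740234), 85.18598937988281)
[282 365  45  25 707] [304.509 377.055] ((372.78912353515625, 72.21633911132812), (15.848379135131836, 38.344905853271484), 85.14501190185547)
```

Emit:
step_arm --rows '[[[1, 0.044, 0.68, 0, 0, 0, 0], [1, 0.044, 0.68, 0, 0, 0, 0], [1, 0.044, 0.68, 0, 0, 0, 0], [1, 0, 0, 0.93, 0, 0, 0], [1, 0, 0, 0.93, 0, 0, 0], [1, 0, 0, 0.93, 0, 0, 0], [1, 0, 0, 0.93, 0, 0, 0], [-0.5, 0, 0, 0, 0, 0, 0], [-0.9, 0, 0, 0, 0, 0, 0], [-0.9, 0, 0, 0, 0, 0, 0]]]'

```text
clock: 3.2
position: [431.4, 202.3, 96.7]
orientation: [[-0.143, 0.99, 0.003], [0.99, 0.143, 0.001], [0.0, 0.003, -1.0]]
wrist_force: [-0.0, -0.3, -0.3]
gripper_width: 0.515
grasp_force: 0.0
```

Emit:
step_arm --rows '[[[-1, 0, 0, 0, 0, 0, 0], [-1, 0, 0, 0, 0, 0, 0], [-1, 0, 0, 0, 0, 0, 0]]]'

```text
clock: 3.5
position: [430.3, 202.1, 96.3]
orientation: [[-0.143, 0.99, 0.0], [0.99, 0.143, 0.0], [0.0, 0.0, -1.0]]
wrist_force: [-4.5, -0.2, 6.5]
gripper_width: 0.105
grasp_force: 58.5
```

```bash
python3 - <<'E'
import numpy as np
N=20;F=1.86
f=np.linspace(0,F,N+1);tau=np.radians(40)*f/F;d=5
s=-160*np.cos(f)+41*np.sin(f)-d*np.sin(tau);z=160*np.sin(f)+41*np.cos(f)-d*np.cos(tau)
for i in range(N):
    ds,dz=s[i+1]-s[i],z[i+1]-z[i];t=tau[i]
    y=ds*np.cos(t)-dz*np.sin(t);zz=-ds*np.sin(t)-dz*np.cos(t)
    print([-1,0,round(y/30,2),round(zz/30,2),round((tau[1])/np.radians(45),3),0,0],end=", ")
E
```

```text
[-1, 0, np.float64(0.14), np.float64(-0.49), np.float64(0.044), 0, 0], [-1, 0, np.float64(0.17), np.float64(-0.48), np.float64(0.044), 0, 0], [-1, 0, np.float64(0.2), np.float64(-0.47), np.float64(0.044), 0, 0], [-1, 0, np.float64(0.23), np.float64(-0.46), np.float64(0.044), 0, 0], [-1, 0, np.float64(0.25), np.float64(-0.44), np.float64(0.044), 0, 0], [-1, 0, np.float64(0.28), np.float64(-0.43), np.float64(0.044), 0, 0], [-1, 0, np.float64(0.3), np.float64(-0.41), np.float64(0.044), 0, 0], [-1, 0, np.float64(0.33), np.float64(-0.39), np.float64(0.044), 0, 0], [-1, 0, np.float64(0.35), np.float64(-0.37), np.float64(0.044), 0, 0], [-1, 0, np.float64(0.37), np.float64(-0.35), np.float64(0.044), 0, 0], [-1, 0, np.float64(0.39), np.float64(-0.33), np.float64(0.044), 0, 0], [-1, 0, np.float64(0.41), np.float64(-0.3), np.float64(0.044), 0, 0], [-1, 0, np.float64(0.42), np.float64(-0.28), np.float64(0.044), 0, 0], [-1, 0, np.float64(0.44), np.float64(-0.25), np.float64(0.044), 0, 0], [-1, 0, np.float64(0.45), np.float64(-0.23), np.float64(0.044), 0, 0], [-1, 0, np.float64(0.47), np.float64(-0.2), np.float64(0.044), 0, 0], [-1, 0, np.float64(0.48), np.float64(-0.17), np.float64(0.044), 0, 0], [-1, 0, np.float64(0.49), np.float64(-0.14), np.float64(0.044), 0, 0], [-1, 0, np.float64(0.49), np.float64(-0.12), np.float64(0.044), 0, 0], [-1, 0, np.float64(0.5), np.float64(-0.09), np.float64(0.044), 0, 0],
```

Emit:
step_arm --rows '[[[-1, 0, 0.14, -0.49, 0.044, 0, 0], [-1, 0, 0.17, -0.48, 0.044, 0, 0], [-1, 0, 0.2, -0.47, 0.044, 0, 0], [-1, 0, 0.23, -0.46, 0.044, 0, 0], [-1, 0, 0.25, -0.44, 0.044, 0, 0]]]'

```text
clock: 4.0
position: [462.5, 206.7, 162.5]
orientation: [[-0.143, 0.974, -0.176], [0.99, 0.141, -0.025], [0.0, -0.178, -0.984]]
wrist_force: [-3.5, -0.6, -2.2]
gripper_width: 0.108
grasp_force: 58.3
```

Emit:
step_arm --rows '[[[-1, 0, 0.28, -0.43, 0.044, 0, 0], [-1, 0, 0.3, -0.41, 0.044, 0, 0], [-1, 0, 0.33, -0.39, 0.044, 0, 0], [-1, 0, 0.35, -0.37, 0.044, 0, 0], [-1, 0, 0.37, -0.35, 0.044, 0, 0]]]'

```text
clock: 4.5
position: [523.5, 215.5, 210.0]
orientation: [[-0.143, 0.929, -0.341], [0.99, 0.134, -0.049], [0.0, -0.345, -0.939]]
wrist_force: [-7.0, -1.5, 6.8]
gripper_width: 0.098
grasp_force: 58.5
```

Emit:
step_arm --rows '[[[-1, 0, 0.39, -0.33, 0.044, 0, 0], [-1, 0, 0.41, -0.3, 0.044, 0, 0], [-1, 0, 0.42, -0.28, 0.044, 0, 0], [-1, 0, 0.44, -0.25, 0.044, 0, 0], [-1, 0, 0.45, -0.23, 0.044, 0, 0], [-1, 0, 0.47, -0.2, 0.044, 0, 0]]]'

```text
clock: 5.1
position: [614.3, 228.6, 223.0]
orientation: [[-0.143, 0.843, -0.519], [0.99, 0.122, -0.074], [0.001, -0.525, -0.851]]
wrist_force: [-0.4, 0.1, 10.6]
gripper_width: 0.105
grasp_force: 58.6
```

Emit:
step_arm --rows '[[[-1, 0, 0.48, -0.17, 0.044, 0, 0], [-1, 0, 0.49, -0.14, 0.044, 0, 0], [-1, 0, 0.49, -0.12, 0.044, 0, 0], [-1, 0, 0.5, -0.09, 0.044, 0, 0], [-1, 0, 0, 0, 0, 0, 0]]]'

```text
clock: 5.6
position: [672.4, 236.9, 199.6]
orientation: [[-0.142, 0.765, -0.628], [0.99, 0.111, -0.089], [0.002, -0.634, -0.773]]
wrist_force: [4.9, 1.5, 6.0]
gripper_width: 0.099
grasp_force: 62.7
```

Emit:
step_arm --rows '[[[-0.5, 0, 0, 0, 0, 0, 0], [-0.5, 0, 0, 0, 0, 0, 0], [-0.5, 0, 0, -0.4, 0, 0, 0], [-0.5, 0, 0, -1, 0, 0, 0], [-0.5, 0, 0, -1, 0, 0, 0], [-0.5, 0, 0, -1, 0, 0, 0], [-0.5, 0, 0, -1, 0, 0, 0]]]'

```text
clock: 6.3
position: [753.0, 248.4, 300.2]
orientation: [[-0.143, 0.762, -0.632], [0.99, 0.11, -0.091], [-0.0, -0.638, -0.77]]
wrist_force: [0.9, 0.8, 0.3]
gripper_width: 0.251
grasp_force: 0.0
```

```bash
python3 - <<'E'
from h import *
o=get_obs();print(o["position"],o["joints"])
im=get_image("top");sc=get_image("scene");cv2.imwrite("pics/top1.png",im[:,:,::-1]);cv2.imwrite("pics/scene1.png",sc[:,:,::-1])
a=cv2.resize(im[180:340,60:300],(780,520));cv2.imwrite("pics/crop2.png",a[:,:,::-1])
E
```

```text
[753.005 248.413 300.168] [ 12.053  53.333  26.425   3.802 139.767   5.877]
```

View pics/crop2.png

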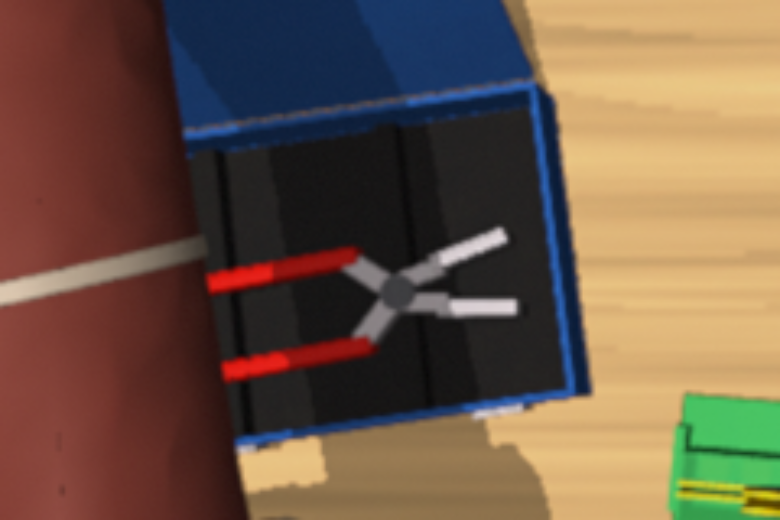

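Emit:
step_arm --rows '[[[0, 0, -0.62, 0.51, -0.11, 0, 0], [1, 0, -0.66, 0.45, -0.11, 0, 0], [1, 0, -0.7, 0.4, -0.11, 0, 0], [1, 0, -0.73, 0.33, -0.11, 0, 0], [1, 0, -0.75, 0.27, -0.11, 0, 0], [1, 0, -0.77, 0.2, -0.11, 0, 0], [1, 0, -0.79, 0.14, -0.11, 0, 0], [1, 0, -0.8, 0.07, -0.11, 0, 0], [1, 0, -1, 0, 0, 0, 0], [1, 0, -1, 0, 0, 0, 0]]]'

```text
clock: 7.4
position: [499.8, 211.8, 297.4]
orientation: [[-0.143, 0.99, -0.002], [0.99, 0.143, -0.001], [-0.0, -0.002, -1.0]]
wrist_force: [0.2, -0.8, 0.3]
gripper_width: 1.0
grasp_force: 0.0
```

Emit:
step_arm --rows '[[[1, 0, -0.4, 0, 0, 0, 0], [1, 0, 0, 0, 0, 0, 0], [1, 0, 0, 0, 0, 0, 0]]]'

```text
clock: 7.7
position: [491.6, 210.7, 299.0]
orientation: [[-0.142, 0.99, 0.0], [0.99, 0.142, -0.0], [-0.0, 0.0, -1.0]]
wrist_force: [0.7, 0.0, 0.6]
gripper_width: 1.0
grasp_force: 0.0
```

```bash
python3 - <<'E'
from h import *
o=get_obs();print(o["position"],o["orientation"])
C=cam("wrist",o);im=get_image("wrist");cv2.imwrite("pics/w2.png",im[:,:,::-1])
hsv=cv2.cvtColor(im,cv2.COLOR_RGB2HSV)
m=(((hsv[...,0]<8)|(hsv[...,0]>172))&(hsv[...,1]>150)&(hsv[...,2]>60)).astype(np.uint8)
n,l,s,c=cv2.connectedComponentsWithStats(m)
for i in range(1,n):
    if s[i,4]>150:
        p=np.argwhere(l==i)[:,::-1];w=plane(C,p,43)[:,:2].astype(np.float32);print(s[i],c[i],cv2.minAreaRect(w),cv2.boxPoints(cv2.minAreaRect(w)).ravel())
E
```

```text
[491.575 210.67  299.002] [[-0.142  0.99   0.   ]
 [ 0.99   0.142 -0.   ]
 [-0.     0.    -1.   ]]
[324 125  14  89 984] [330.431 168.351] ((494.24163818359375, 255.27163696289062), (13.065930366516113, 98.93507385253906), 10.580066680908203) [478.737 302.699 496.902 205.446 509.746 207.845 491.581 305.098]
[ 275  127   18   90 1034] [283.562 169.843] ((441.7664794921875, 244.984375), (13.72348690032959, 100.18706512451172), 10.699928283691406) [425.723 292.933 444.325 194.488 457.81  197.036 439.208 295.481]
[   0  258   32  106 2240] [ 12.455 313.803] ((119.72185516357422, 15.188728332519531), (153.0157470703125, 38.82779312133789), 83.93708801269531) [ 92.336 -58.841 130.946 -62.942 147.108  89.218 108.497  93.319]
```

View pics/w2.png

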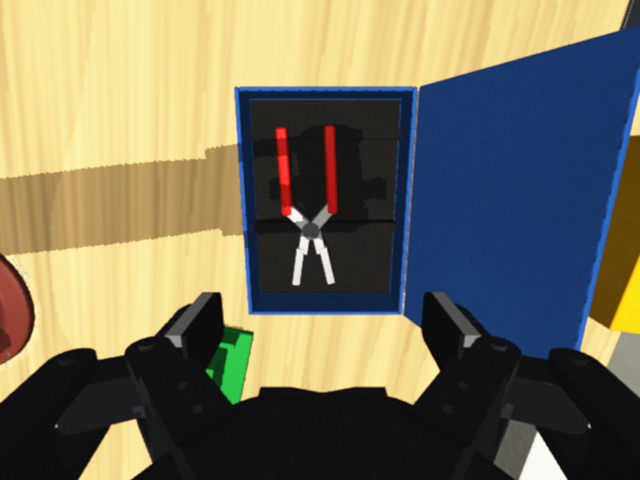

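Red handles at wrist px (283,170) and (330,168). The pliers' axis is about (0.185,-0.983) and the pivot about (481,181). I'll grasp 55 mm behind the pivot.

Emit:
step_arm --rows '[[[1, 0.913, -0.57, 0, 0, 0, -0.054], [1, 0, 0, 0.93, 0, 0, 0], [1, 0, 0, 0.93, 0, 0, 0], [1, 0, 0, 0.93, 0, 0, 0], [1, 0, 0, 0.93, 0, 0, 0], [1, 0, 0, 0.93, 0, 0, 0], [1, 0, 0, 0.93, 0, 0, 0], [1, 0, 0, 0.93, 0, 0, 0], [1, 0, 0, 0, 0, 0, 0], [1, 0, 0, 0, 0, 0, 0]]]'

```text
clock: 8.75
position: [471.1, 235.4, 104.0]
orientation: [[-0.184, 0.983, -0.001], [0.983, 0.184, -0.0], [-0.0, -0.001, -1.0]]
wrist_force: [-0.0, 0.2, -0.7]
gripper_width: 1.001
grasp_force: 0.0
```

```bash
cat > pl.py <<'E'
from h import *
import sys
o=get_obs();print(o["position"],o["orientation"].ravel())
C=cam("wrist",o);im=get_image("wrist");cv2.imwrite(sys.argv[1],im[:,:,::-1]);zp=float(sys.argv[2])
hsv=cv2.cvtColor(im,cv2.COLOR_RGB2HSV)
m=(((hsv[...,0]<8)|(hsv[...,0]>172))&(hsv[...,1]>150)&(hsv[...,2]>60)).astype(np.uint8)
n,l,s,c=cv2.connectedComponentsWithStats(m)
for i in range(1,n):
    if s[i,4]>300:
        p=np.argwhere(l==i)[:,::-1];w=plane(C,p,zp)[:,:2].astype(np.float32);q=cv2.minAreaRect(w)
        T=lambda x:((np.array([*x,zp])-o["position"])@o["orientation"])
        print(s[i],q,"tool",T(q[0]),[T(x)[:2].round(1) for x in cv2.boxPoints(q)])
E
python3 pl.py pics/w3.png 43
```

```text
[471.095 235.357 103.983] [-0.184  0.983 -0.001  0.983  0.184 -0.    -0.    -0.001 -1.   ]
[ 354  151   27  162 3480] ((493.37823486328125, 255.39060974121094), (13.24455738067627, 99.15081024169922), 10.714664459228516) tool [15.607 25.67  60.945] [array([65.2, 18.9]), array([-34. ,  19.1]), array([-34. ,  32.4]), array([65.2, 32.2])]
[ 264  152   28  161 3484] ((442.0052490234375, 245.45314025878906), (13.453850746154785, 98.64519500732422), 10.59249210357666) tool [ 15.289 -26.654  61.015] [array([ 64.6, -33.4]), array([-34. , -33.4]), array([-34. , -19.9]), array([ 64.6, -19.9])]
```

Emit:
step_arm --rows '[[[1, 0, 0, 0.92, 0, 0, 0], [1, 0, 0, 0.92, 0, 0, 0], [1, 0, 0, 0.92, 0, 0, 0], [1, 0, 0, 0, 0, 0, 0], [0.6, 0, 0, 0, 0, 0, 0], [0.5, 0, 0, 0, 0, 0, 0], [0.45, 0, 0, 0, 0, 0, 0], [0.45, 0, 0, 0, 0, 0, 0], [0.45, 0, 0, 0, 0, 0, 0]]]'

```text
clock: 9.7
position: [473.1, 236.5, 25.0]
orientation: [[-0.185, 0.983, 0.005], [0.983, 0.185, 0.002], [0.001, 0.006, -1.0]]
wrist_force: [-1.8, 1.4, 6.2]
gripper_width: 0.73
grasp_force: 19.1
```

```bash
python3 pl.py pics/w4.png 43
```

```text
[473.119 236.537  24.989] [-0.185  0.983  0.005  0.983  0.185  0.002  0.001  0.006 -1.   ]
[ 239  153   40  245 8652] ((446.7505798339844, 248.40528869628906), (13.445249557495117, 96.00434112548828), 8.167985916137695) tool [ 16.551 -23.625 -18.124] [array([ 64.8, -28.3]), array([-31.1, -32.4]), array([-31.7, -19. ]), array([ 64.2, -14.8])]
[ 367  154   43  244 8682] ((492.549072265625, 256.7313232421875), (13.621565818786621, 95.78353118896484), 12.100239753723145) tool [ 16.284  22.923 -17.865] [array([64. , 14.9]), array([-31.8,  17.3]), array([-31.4,  31. ]), array([64.3, 28.5])]
```

Emit:
step_arm --rows '[[[0.42, 0, 0, -0.3, 0, 0, 0], [0.42, 0, 0, -0.6, 0, 0, 0], [0.42, 0, 0, -1, 0, 0, 0], [0.42, 0, 0, -1, 0, 0, 0], [0.42, 0, 0, -1, 0, 0, 0], [0.42, 0, 0, -1, 0, 0, 0], [0.42, 0, 0, -1, 0, 0, 0], [0.42, 0, 0, -0.5, 0, 0, 0], [0.42, 0, 0, 0, 0, 0, 0], [0.42, 0, 0, 0, 0, 0, 0]]]'

```text
clock: 10.75
position: [470.2, 235.2, 212.6]
orientation: [[-0.184, 0.983, -0.001], [0.983, 0.184, -0.0], [-0.0, -0.001, -1.0]]
wrist_force: [-0.1, -0.4, -2.3]
gripper_width: 0.712
grasp_force: 17.9
```

```bash
python3 pl.py pics/w5.png 232; python3 - <<'E'
from h import *
C=cam("top");im=cv2.imread("pics/top0.png");hsv=cv2.cvtColor(im,cv2.COLOR_BGR2HSV)
g=np.zeros(im.shape[:2],np.uint8);g[228:300,360:447]=1
m=g*(((hsv[...,0]>90)&(hsv[...,1]>8))|(hsv[...,1]<40)).astype(np.uint8)
cs=max(cv2.findContours(m,0,2)[0],key=cv2.contourArea)
print("base",cv2.minAreaRect(plane(C,cs[:,0],12)[:,:2].astype(np.float32)),cv2.boundingRect(cs))
y=g*((hsv[...,0]>20)&(hsv[...,0]<35)&(hsv[...,1]>190)).astype(np.uint8);y[292:]=0
p=np.argwhere(y)[:,::-1];print(len(p))
cv2.imwrite("pics/tab.png",cv2.resize(np.hstack([im[240:285,370:445],cv2.merge([y*255]*3)[240:285,370:445]]),None,fx=5,fy=5,interpolation=0))
E
```

```text
[470.195 235.206 212.598] [-0.184  0.983 -0.001  0.983  0.184 -0.    -0.    -0.001 -1.   ]
[ 245  154   39  244 8232] ((445.263427734375, 247.72903442382812), (12.7987642288208, 94.91875457763672), 7.148191928863525) tool [ 16.897 -22.219 -19.382] [array([ 64.7, -25.7]), array([-30.1, -31.5]), array([-30.9, -18.7]), array([ 63.9, -13. ])]
[ 365  155   40  243 8335] ((488.5005798339844, 255.73764038085938), (13.056361198425293, 94.37211608886719), 12.936875343322754) tool [ 16.804  21.754 -19.429] [array([63.7, 13.3]), array([-30.6,  17.1]), array([-30.1,  30.2]), array([64.2, 26.4])]
base ((491.58404541015625, -256.76922607421875), (135.07814025878906, 98.87877655029297), 78.34764099121094) (367, 234, 74, 60)
75
```

View pics/tab.png

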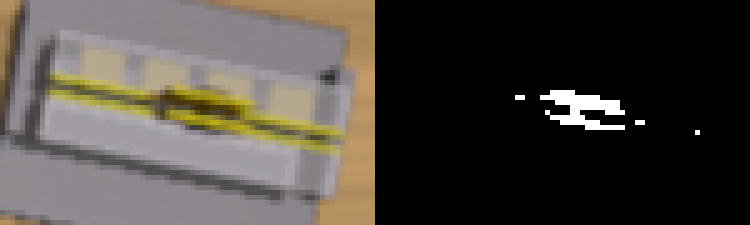

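View pics/w5.png

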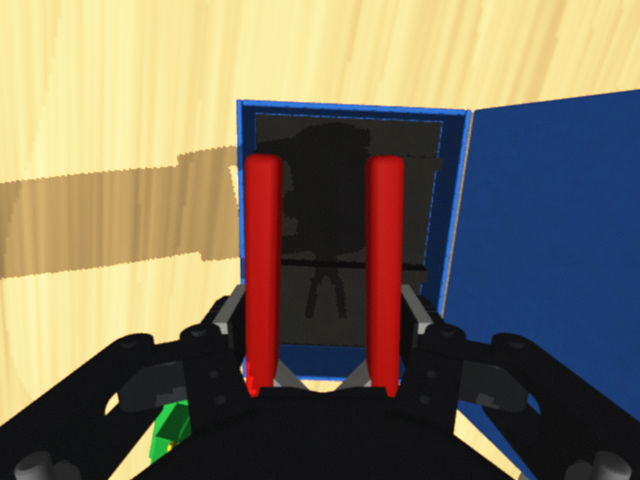

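```bash
python3 - <<'E'
from h import *
C=cam("top");S=cam("scene");print(plane(C,[[411.4,261]],130),plane(C,[[411.4,261]],128),"cams",-C[1].T@C[2],-S[1].T@S[2])
sc=cv2.imread("pics/scene0.png");hsv=cv2.cvtColor(sc,cv2.COLOR_BGR2HSV)
# black cap on the far (camera side) tab face
g=hsv[205:240,228:256];k=(g[...,2]<60).astype(np.uint8);n,l,s,c=cv2.connectedComponentsWithStats(k)
for i in range(1,n):
    if s[i,4]>4: print(s[i],c[i]+[228,205],plane(S,c[i]+[228,205],112))
# tab yellow extents
y=((g[...,0]>15)&(g[...,0]<32)&(g[...,1]>150)).astype(np.uint8)
n,l,s,c=cv2.connectedComponentsWithStats(y);print(s,c+[228,205])
print(proj(C,[[495,-257,130],[495,-257,112]]),proj(S,[[495,-257,112],[495,-257,130]]))
E
```

```text
[[ 490.108 -252.461  130.   ]] [[ 490.234 -252.777  128.   ]] cams [ 431.422 -105.875 1058.089] [1166.072    8.957  666.509]
[ 0  0  6  8 27] [230.444 207.37 ] [[ 470.407 -280.374  112.   ]]
[ 8  8  7  7 38] [238.895 216.184] [[ 496.069 -254.24   112.   ]]
[ 6 33  4  2  6] [235.5   238.667] [[ 564.743 -240.133  112.   ]]
[[  0   0  28  35 598]
 [  0   0  28  25 382]] [[241.187 225.533]
 [241.99  216.469]]
[[413.89  258.235]
 [412.286 258.925]] [[237.746 215.718]
 [236.806 208.708]]
```

Emit:
step_arm --rows '[[[0.42, -0.5, -0.04, 0, 0, 0, 0], [0.42, -0.94, -0.04, 0, 0, 0, 0], [0.42, -0.94, -0.04, 0, 0, 0, 0], [0.42, -0.94, -0.04, 0, 0, 0, 0], [0.42, -0.94, -0.04, 0, 0, 0, 0], [0.42, -0.94, -0.04, 0, 0, 0, 0], [0.42, -0.94, -0.04, 0, 0, 0, 0], [0.42, -0.94, -0.04, 0, 0, 0, 0], [0.42, -0.94, -0.04, 0, 0, 0, 0], [0.42, -0.94, -0.04, 0, 0, 0, 0]]]'

```text
clock: 11.8
position: [507.3, -32.8, 211.6]
orientation: [[-0.184, 0.983, -0.003], [0.983, 0.184, 0.0], [0.001, -0.003, -1.0]]
wrist_force: [-0.5, 0.7, -1.8]
gripper_width: 0.713
grasp_force: 17.9
```

Emit:
step_arm --rows '[[[0.42, -0.94, -0.04, 0, 0, 0, 0], [0.42, -0.94, -0.04, 0, 0, 0, 0], [0.42, -0.5, 0, 0, 0, 0, 0], [0.42, 0, 0, 0, 0, 0, 0.121], [0.42, 0, 0, 0, 0, 0, 0.121], [0.42, 0, 0, 0, 0, 0, 0.121], [0.42, 0, 0, 0, 0, 0, 0.121], [0.42, 0, 0, 0.6, 0, 0, 0], [0.42, 0, 0, 0.6, 0, 0, 0], [0.42, 0, 0, 0, 0, 0, 0]]]'

```text
clock: 12.8
position: [516.7, -100.8, 173.3]
orientation: [[0.193, 0.981, -0.007], [0.981, -0.193, 0.003], [0.001, -0.008, -1.0]]
wrist_force: [-0.3, 1.3, -2.1]
gripper_width: 0.709
grasp_force: 17.9
```

Emit:
step_arm --rows '[[[0.42, 0, 0, 0.8, 0, 0, 0], [0.42, 0, 0, 0.8, 0, 0, 0], [0.42, 0, 0, 0.7, 0, 0, 0], [0.42, 0, 0, 0, 0, 0, 0], [0.42, 0, 0, 0, 0, 0, 0]]]'

```text
clock: 13.3
position: [519.2, -101.6, 108.9]
orientation: [[0.194, 0.981, -0.0], [0.981, -0.194, 0.0], [0.0, -0.0, -1.0]]
wrist_force: [-0.1, 0.7, -1.2]
gripper_width: 0.712
grasp_force: 17.9
```

```bash
python3 - <<'E'
from h import *
o=get_obs();print(o["position"],o["orientation"].ravel())
im=get_image("top");sc=get_image("scene");cv2.imwrite("pics/top2.png",im[:,:,::-1]);cv2.imwrite("pics/scene2.png",sc[:,:,::-1])
R=o["orientation"];P=o["position"]
M=P+R@[-108.5,0,-9];print("mouth",M)
a=cv2.resize(im[230:300,340:450],None,fx=5,fy=5,interpolation=cv2.INTER_CUBIC)
b=cv2.resize(sc[190:260,215:295],None,fx=3.1,fy=3.1,interpolation=cv2.INTER_CUBIC)
b=cv2.copyMakeBorder(b,0,a.shape[0]-b.shape[0],0,0,0)
cv2.imwrite("pics/crop3.png",np.hstack([a,b])[:,:,::-1]);print(proj(cam("top"),[M,[489,-253,114],[491.6,-266,114],]))
E
```

```text
[ 519.194 -101.644  108.863] [ 0.194  0.981 -0.     0.981 -0.194  0.     0.    -0.    -1.   ]
mouth [ 498.198 -208.094  117.853]
[[385.568 257.095]
 [410.327 262.179]
 [417.501 260.698]]
```

View pics/crop3.png

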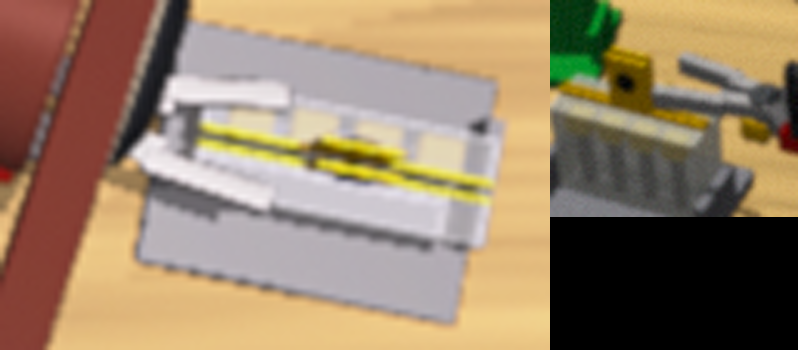

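Jaws straddle the tab line within about 1 mm in the top view (tips mid px (396,259), tab at (411,261)). About 45 mm remains to advance.

Emit:
step_arm --rows '[[[0.42, 0, 0, 0.1, 0, 0, 0], [0.42, -0.375, 0, 0, 0, 0, 0], [0.42, -0.375, 0, 0, 0, 0, 0], [0.42, -0.375, 0, 0, 0, 0, 0], [0.42, -0.375, 0, 0, 0, 0, 0], [0.42, 0, 0, 0, 0, 0, 0], [0.42, 0, 0, 0, 0, 0, 0]]]'

```text
clock: 14.1
position: [510.4, -146.2, 105.5]
orientation: [[0.195, 0.981, 0.0], [0.981, -0.195, 0.0], [0.0, -0.0, -1.0]]
wrist_force: [-0.1, -0.7, -0.9]
gripper_width: 0.713
grasp_force: 17.9
```

Emit:
step_arm --rows '[[[0.36, 0, 0, 0, 0, 0, 0], [0.3, 0, 0, 0, 0, 0, 0], [0.25, 0, 0, 0, 0, 0, 0], [0.25, 0, 0, 0, 0, 0, 0]]]'

```text
clock: 14.5
position: [511.0, -145.4, 105.8]
orientation: [[0.193, 0.981, 0.001], [0.981, -0.193, -0.0], [0.0, 0.001, -1.0]]
wrist_force: [1.8, 0.6, -0.8]
gripper_width: 0.63
grasp_force: 21.7
```

Emit:
step_arm --rows '[[[0.2, 0, 0, 0, 0, 0, 0], [0.15, 0, 0, 0, 0, 0, 0], [0.1, 0, 0, 0, 0, 0, 0], [0.1, 0, 0, 0, 0, 0, 0]]]'

```text
clock: 14.9
position: [512.3, -145.5, 106.6]
orientation: [[0.192, 0.981, 0.005], [0.981, -0.192, -0.0], [0.0, 0.005, -1.0]]
wrist_force: [6.5, 2.6, -1.3]
gripper_width: 0.559
grasp_force: 25.8
```

Emit:
step_arm --rows '[[[0.05, 0, 0, 0, 0, 0, 0], [0, 0, 0, 0, 0, 0, 0], [-0.1, 0, 0, 0, 0, 0, 0], [-0.2, 0, 0, 0, 0, 0, 0], [-0.2, 0, 0, 0, 0, 0, 0]]]'

```text
clock: 15.4
position: [512.7, -145.4, 106.8]
orientation: [[0.192, 0.981, 0.006], [0.981, -0.192, -0.0], [0.001, 0.006, -1.0]]
wrist_force: [7.2, 2.6, -1.2]
gripper_width: 0.523
grasp_force: 60.6
```

Emit:
step_arm --rows '[[[-0.3, 0, 0.07, 0, 0, 0, 0], [-0.3, 0, 0, 0, 0, 0, 0], [-0.3, 0, 0, 0, 0, 0, 0]]]'

```text
clock: 15.7
position: [513.4, -145.5, 106.0]
orientation: [[0.193, 0.981, 0.002], [0.981, -0.193, 0.001], [0.001, 0.002, -1.0]]
wrist_force: [3.4, 5.0, 0.1]
gripper_width: 0.527
grasp_force: 60.7
```

```bash
python3 - <<'E'
from h import *
im=get_image("top");sc=get_image("scene");cv2.imwrite("pics/top3.png",im[:,:,::-1]);cv2.imwrite("pics/scene3.png",sc[:,:,::-1])
p=cv2.imread("pics/top2.png")[:,:,::-1]
f=lambda q:cv2.resize(q[235:295,365:450],None,fx=4.6,fy=4.6,interpolation=cv2.INTER_CUBIC)
b=cv2.resize(sc[190:260,215:295],None,fx=3.9,fy=3.9,interpolation=cv2.INTER_CUBIC)
r=np.hstack([f(p),f(im)]);b=cv2.copyMakeBorder(b,0,0,0,r.shape[1]-b.shape[1],0)
cv2.imwrite("pics/crop4.png",np.vstack([r,b])[:,:,::-1])
E
```

```text
(no output)
```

View pics/crop4.png

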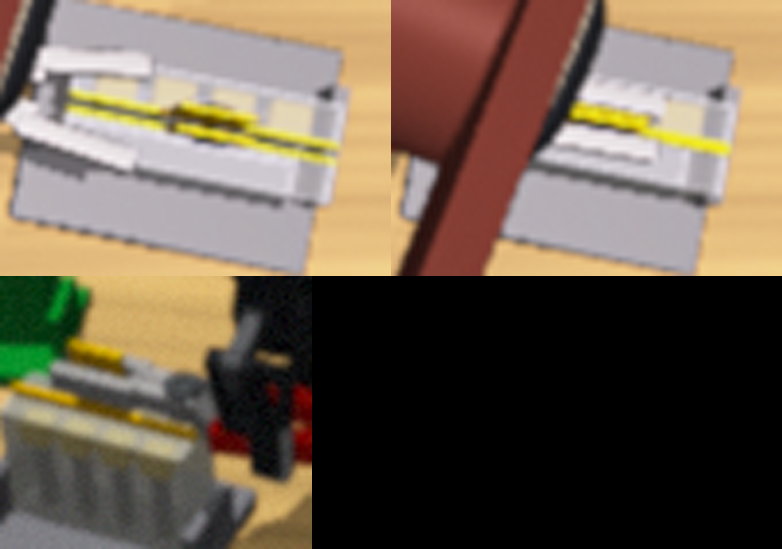

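The two tab lines have merged into one, so the stud is snapped. Now I'll open to the carrying width and withdraw.

Emit:
step_arm --rows '[[[0, 0, 0, 0, 0, 0, 0], [0.2, 0, 0, 0, 0, 0, 0], [0.35, 0, 0, 0, 0, 0, 0], [0.42, 0, 0, 0, 0, 0, 0], [0.42, 0, 0, 0, 0, 0, 0], [0.42, 0.4, 0, 0, 0, 0, 0], [0.42, 0.6, 0, 0, 0, 0, 0], [0.42, 0.6, 0, 0, 0, 0, 0], [0.42, 0, 0, 0, 0, 0, 0]]]'

```text
clock: 16.7
position: [521.9, -97.0, 105.3]
orientation: [[0.191, 0.982, -0.0], [0.982, -0.191, 0.001], [0.001, -0.001, -1.0]]
wrist_force: [0.4, 0.2, -0.9]
gripper_width: 0.707
grasp_force: 17.9
```

```bash
python3 pl.py pics/w6.png 124; python3 - <<'E'
from h import *
im=get_image("top");sc=get_image("scene");cv2.imwrite("pics/top4.png",im[:,:,::-1])
f=lambda q:cv2.resize(q[230:300,340:450],None,fx=4,fy=4,interpolation=cv2.INTER_CUBIC)
w=cv2.imread("pics/w6.png")[:,:,::-1];w=cv2.resize(w,None,fx=.55,fy=.55);a=f(im)
H=max(a.shape[0],w.shape[0]);P=lambda q:cv2.copyMakeBorder(q,0,H-q.shape[0],0,0,0)
cv2.imwrite("pics/crop5.png",np.hstack([P(a),P(w)])[:,:,::-1])
E
```

```text
[521.911 -96.956 105.33 ] [ 0.191  0.982 -0.     0.982 -0.191  0.001  0.001 -0.001 -1.   ]
[ 245  156   36  241 7240] ((502.9707946777344, -76.47105407714844), (94.43318939208984, 11.594050407409668), 75.57332611083984) tool [ 16.497 -22.519 -18.646] [array([-30.3, -31.1]), array([-31. , -19.5]), array([ 63.3, -13.9]), array([ 64. , -25.5])]
[ 368  156   34  241 7199] ((547.3300170898438, -85.12538146972656), (94.21813201904297, 11.357357025146484), 81.61258697509766) tool [ 16.49   22.676 -18.669] [array([-30.8,  19.2]), array([-30.3,  30.5]), array([63.8, 26.2]), array([63.3, 14.8])]
```

View pics/crop5.png

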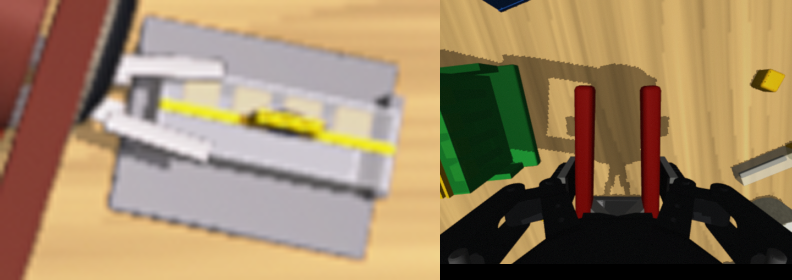

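The stud stays snapped (single yellow line at crop (280,122)) and the pliers are unchanged in the hand. I'll return to the box now.

Emit:
step_arm --rows '[[[0.42, 0, 0, -0.6, 0, 0, 0], [0.42, 0, 0, -0.98, 0, 0, 0], [0.42, 0, 0, -1, 0, 0, 0], [0.42, 0, 0, -1, 0, 0, 0], [0.42, 0, 0, 0, 0, 0, -0.121], [0.42, 0, 0, 0, 0, 0, -0.121], [0.42, 0, 0, 0, 0, 0, -0.121], [0.42, 0, 0, 0, 0, 0, -0.121], [0.42, 0.3, 0, 0, 0, 0, 0], [0.42, 0.7, 0, 0, 0, 0, 0]]]'

```text
clock: 17.85
position: [516.2, -70.2, 212.8]
orientation: [[-0.179, 0.984, -0.0], [0.984, 0.179, -0.0], [-0.0, -0.0, -1.0]]
wrist_force: [0.1, 1.0, -1.8]
gripper_width: 0.71
grasp_force: 17.9
```

Emit:
step_arm --rows '[[[0.42, 0.95, 0.03, 0, 0, 0, 0], [0.42, 0.95, 0.03, 0, 0, 0, 0], [0.42, 0.95, 0.03, 0, 0, 0, 0], [0.42, 0.95, 0.03, 0, 0, 0, 0], [0.42, 0.95, 0.03, 0, 0, 0, 0], [0.42, 0.95, 0.03, 0, 0, 0, 0], [0.42, 0.95, 0.03, 0, 0, 0, 0], [0.42, 0.95, 0.03, 0, 0, 0, 0], [0.42, 0.95, 0.03, 0, 0, 0, 0], [0.42, 0.95, 0.03, 0, 0, 0, 0]]]'

```text
clock: 18.85
position: [472.1, 213.4, 213.0]
orientation: [[-0.182, 0.983, 0.0], [0.983, 0.182, 0.0], [0.0, 0.0, -1.0]]
wrist_force: [0.6, 0.0, -1.4]
gripper_width: 0.708
grasp_force: 17.9
```

Emit:
step_arm --rows '[[[0.42, 0.5, 0, 0, 0, 0, 0], [0.42, 0, 0, 0, 0, 0, 0], [0.42, 0, 0, 0, 0, 0, 0]]]'

```text
clock: 19.15
position: [469.8, 226.6, 212.8]
orientation: [[-0.184, 0.983, -0.0], [0.983, 0.184, -0.001], [-0.001, -0.0, -1.0]]
wrist_force: [0.3, 0.3, -2.3]
gripper_width: 0.709
grasp_force: 17.9
```

Emit:
step_arm --rows '[[[0.42, 0.28, 0.05, 0, 0, 0, 0], [0.42, 0, 0, 0.98, 0, 0, 0], [0.42, 0, 0, 0.98, 0, 0, 0], [0.42, 0, 0, 0.98, 0, 0, 0], [0.42, 0, 0, 0.98, 0, 0, 0], [0.42, 0, 0, 0.98, 0, 0, 0], [0.42, 0, 0, 0.8, 0, 0, 0], [0.42, 0, 0, 0.2, 0, 0, 0], [0.42, 0, 0, 0, 0, 0, 0]]]'

```text
clock: 20.05
position: [469.3, 234.9, 35.1]
orientation: [[-0.183, 0.983, -0.002], [0.983, 0.183, -0.001], [-0.0, -0.002, -1.0]]
wrist_force: [-0.2, 0.7, -2.3]
gripper_width: 0.707
grasp_force: 17.9
```

Emit:
step_arm --rows '[[[0.42, 0, 0, 0.1, 0, 0, 0], [0.42, 0, 0, 0.1, 0, 0, 0], [0.42, 0, 0, 0.05, 0, 0, 0], [0.42, 0, 0, 0, 0, 0, 0]]]'

```text
clock: 20.45
position: [470.1, 235.6, 28.8]
orientation: [[-0.184, 0.983, 0.001], [0.983, 0.184, 0.0], [0.0, 0.001, -1.0]]
wrist_force: [-0.4, 0.2, -1.8]
gripper_width: 0.713
grasp_force: 17.9
```

Still carrying the weight; I'll lower until it touches.

Emit:
step_arm --rows '[[[0.42, 0, 0, 0.06, 0, 0, 0], [0.42, 0, 0, 0.04, 0, 0, 0], [0.42, 0, 0, 0.03, 0, 0, 0], [0.42, 0, 0, 0, 0, 0, 0]]]'

```text
clock: 20.85
position: [470.0, 235.6, 25.4]
orientation: [[-0.184, 0.983, -0.0], [0.983, 0.184, -0.0], [-0.0, -0.0, -1.0]]
wrist_force: [-2.7, -0.8, 4.6]
gripper_width: 0.711
grasp_force: 16.6
```

Emit:
step_arm --rows '[[[0.5, 0, 0, 0, 0, 0, 0], [0.6, 0, 0, 0, 0, 0, 0], [0.8, 0, 0, 0, 0, 0, 0], [1, 0, 0, 0, 0, 0, 0], [1, 0, 0, 0, 0, 0, 0], [1, 0, 0, -0.3, 0, 0, 0], [1, 0, 0, -0.9, 0, 0, 0], [1, 0, 0, -1, 0, 0, 0], [1, 0, 0, -1, 0, 0, 0], [1, 0, 0, 0, 0, 0, 0]]]'

```text
clock: 21.85
position: [473.3, 236.7, 126.7]
orientation: [[-0.184, 0.983, 0.01], [0.983, 0.184, 0.003], [0.001, 0.01, -1.0]]
wrist_force: [0.7, 0.6, 0.5]
gripper_width: 1.0
grasp_force: 0.0
```

Emit:
step_arm --rows '[[[1, 0, 0, -1, 0, 0, 0], [1, 0, 0, -1, 0, 0, 0], [1, 0, 0, -1, 0, 0, 0], [1, 0, 0, -1, 0, 0, 0], [1, 0, 0, -1, 0, 0, 0], [1, 0, 0, -1, 0, 0, 0], [1, 0, 0, 0, 0, 0, 0], [1, 0, 0, 0, 0, 0, 0]]]'

```text
clock: 22.65
position: [469.9, 235.5, 300.8]
orientation: [[-0.184, 0.983, 0.001], [0.983, 0.184, 0.0], [0.0, 0.001, -1.0]]
wrist_force: [0.2, -0.2, -0.4]
gripper_width: 0.998
grasp_force: 0.0
```

```bash
python3 pl.py pics/w7.png 43; python3 - <<'E'
from h import *
im=get_image("top")[:,:,::-1];a=cv2.imread("pics/top0.png")
# stud: yellow thickness columns on the right of the pack; bystanders: change against the start
d=cv2.absdiff(a,np.ascontiguousarray(im)).max(2)
for n,(u,v) in dict(cap1=(308,158),tube1=(361,152),roll=(410,152),tube2=(457,163),jar=(502,260),cap2=(372,309),cap3=(411,315)).items():
    print(n,(d[v-22:v+22,u-22:u+22]>40).sum())
h=cv2.cvtColor(im.copy(),cv2.COLOR_BGR2HSV)
for u in(385,392,425,432):
    print(u,[int(x) for x in np.where((h[240:290,u,1]>120)&(h[240:290,u,0]>20))[0]+240])
E
```

```text
[469.924 235.531 300.841] [-0.184  0.983  0.001  0.983  0.184  0.     0.     0.001 -1.   ]
[293 152  13  86 936] ((440.42303466796875, 244.8299560546875), (13.303601264953613, 99.4964370727539), 10.519219398498535) tool [ 14.527 -27.563 257.813] [array([ 64.3, -34.1]), array([-35.2, -34.3]), array([-35.2, -21. ]), array([ 64.3, -20.8])]
[339 152  13  86 900] ((493.1146545410156, 254.736328125), (12.73214054107666, 99.5016098022461), 10.437457084655762) tool [ 14.554  26.051 257.872] [array([64.3, 19.8]), array([-35.2,  19.5]), array([-35.2,  32.3]), array([64.3, 32.6])]
[   0  256   41  114 2973] ((111.14337158203125, 19.907180786132812), (166.1344757080078, 50.51438522338867), 86.39581298828125) tool [-145.863 -392.652  257.384] [array([-220.2, -437.5]), array([-232.6, -388.6]), array([ -71.5, -347.8]), array([ -59.1, -396.7])]
cap1 0
tube1 0
roll 0
tube2 0
jar 0
cap2 0
cap3 0
385 [256, 257]
392 [257, 258, 259]
425 [264, 265]
432 [265, 266, 267]
```

The pliers lie back in place and flat: both handles match the initial pose, at 100 mm length. The bystanders haven't moved, the stud shows a single line and the lid was open. I'll hand in.

```bash
python3 -c "
from cell import *
print(job_done())"
```

```text
the job is handed in; nothing more can be done
None
```

The job is handed in, with no verdict returned: in the images the lid swung open, the stud snapped together between the pliers' jaws, the pliers lie flat back on the ribs with the gripper clear, and the bystanders haven't moved. I did not re-check the lid's angle after releasing it fully open.

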